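# Hold the tall cuvette in the photometer's light path

## Task

Pull the tall cuvette straight up out of its rack, gripping it by its two broad frosted faces only and never touching the narrow clear windows. Hold it upright and still in the open gap of the photometer, clear of the base and both housings and about midway between the two lenses, so that the beam from lens to lens passes squarely through the middle of the width of both windows, somewhere in the lower half of the cuvette; finish while still holding it there. Leave the short cuvettes, the jar and the tip box where they are.

Things in the scene. Friction and masses are not known exactly. Their poses are not given: they have to be found in the camera images.
- cuvette_center (a point): centre (50 mm above the foot) of the tall glass cuvette, 18 x 30 x 100 mm (x, y, z up), 50 to 100 g. Broad faces (+x, -x; 18 mm apart) frosted matt white: grip these, fingers closing along its x. Narrow faces (+y, -y; 31 mm apart): clear windows, 14 mm wide, 0.5 mm proud, never touched. It stands 40 mm deep in a rack well, 1.5 mm play each side, upper 60 mm showing. A half turn changes nothing
- rack: blue fixed block 70 x 200 x 48 mm (x, y, z) with three rectangular wells in a row along its y, at y = -60, 0 and +60 mm, each 40 mm deep (floor 8 mm above the bench); a cuvette stands in each, its axes along the rack's. Origin at the centre of its underside, on the bench
- photometer: fixed photometer 100 x 290 x 100 mm (x, y, z): dark base plate 15 mm thick, white lamp housing (slots on top) at its +y end, detector housing (display on top) at -y, both 90 x 75 mm. The gap between them is 130 mm, open above, front and back; a dark lens barrel, 26 mm thick, stands 15 mm into it from each side, leaving 100 mm between lenses. Origin: centre of underside, on the bench
- beam_mid (a point): middle of the light path, midway between the lenses, fixed to the photometer 73 mm above the bench, 58 mm above its base plate. y runs along the beam (4 mm thick, not drawn), z up. The cuvette's y must lie along this y, either way round, the beam crossing it between its foot and its centre: best with the centre about 25 mm above this point
- short_a_center (a point): a short cuvette, same 18 x 30 mm section as the tall one but only 60 mm tall, standing in another well of the rack with 20 mm showing; leave it alone. The point is its centre, 30 mm above its foot; axes as for the tall cuvette
- short_b_center (a point): a short cuvette, same 18 x 30 mm section as the tall one but only 60 mm tall, standing in another well of the rack with 20 mm showing; leave it alone. The point is its centre, 30 mm above its foot; axes as for the tall cuvette
- jar: a closed glass jar with an aluminium lid, 72 mm in diameter, 125 mm tall, loose, standing beyond the work; leave it alone. Origin at the centre of its underside
- tip_box: a blue pipette-tip box, 80 x 110 x 44 mm, loose, standing beyond the work; leave it alone. Origin at the centre of its underside
Mind the look-alikes: they are no part of the job. What is shaped like the rack but turquoise is not meant.

How it is judged (in metres and radians):
On the way:
1. the tall cuvette, held by both frosted faces, is lifted clear of the rack (contact force between the fingers and cuvette_c0 above 0.5 N and contact force between the fingers and cuvette_c1 above 0.5 N and z of cuvette_center in the frame of rack above 0.105 m), for 0.1 s.
At the end, for the whole second after the job is handed in: Held by both frosted faces (0.5 N each), centre 3 to 47 mm above the beam, within 5 mm of it sideways and 20 mm of mid-gap; aligned with the beam and upright within 0.15 rad; under 10 mm/s; touching neither photometer nor rack; bystanders moved under 20 mm (contact force between the fingers and cuvette_c0 above 0.5 N and contact force between the fingers and cuvette_c1 above 0.5 N and x of cuvette_center in the frame of beam_mid between -0.005 and 0.005 m and y of cuvette_center in the frame of beam_mid between -0.02 and 0.02 m and z of cuvette_center in the frame of beam_mid between 0.003 and 0.047 m and angle between the y axis of cuvette_center and the y axis of beam_mid, either way round below 0.15 rad and angle between cuvette_center's own z axis and vertical below 0.15 rad and linear speed of cuvette below 0.01 m/s and contact force between cuvette and photometer below 0.05 N and contact force between cuvette and rack below 0.05 N and distance of each of short_a_center, short_b_center, jar, tip_box from where it was at the start of the episode below 0.02 m); the arm keeps its last pose, push and grip.
It fails at once if a finger touches a clear window of the tall cuvette (contact force between the fingers and cuvette_c2 above 0.3 N or contact force between the fingers and cuvette_c3 above 0.3 N).
It fails at once if the first short cuvette is moved more than 20 mm (distance of short_a_center from where it was at the start of the episode above 0.02 m).
It fails at once if the second short cuvette is moved more than 20 mm (distance of short_b_center from where it was at the start of the episode above 0.02 m).
It fails at once if the jar is moved more than 20 mm (distance of jar from where it was at the start of the episode above 0.02 m).
It fails at once if the tip box is moved more than 20 mm (distance of tip_box from where it was at the start of the episode above 0.02 m).
It also fails if it takes over 38 s, if anything falls off the work surface, if the arm or the gripper's body presses on something with over 40 N, if the wrist force passes 120 N, or if a joint passes its speed limit or range.

## Robot

A 6-joint arm with a two-finger parallel gripper is mounted at the origin on the work surface. World frame = base frame: x ahead of the robot, y to its left, z up, the work surface at z = 0. Lengths are in mm, angles in degrees, forces in N, time in s.
With the tool pointing down it reaches from about 350 to 850 mm from the base axis. Payload 8.1 kg.
Tool frame: the origin (TCP) lies midway between the tips of the shut fingers; the grasp point (between the pads) lies grip_depth behind it (grip_depth is the distance from the TCP to the grasp point, in mm); z points along the fingers, y is the line along which they close (so a half turn about z gives the same grasp; the last joint's range is limited). The gripper opens to 85 mm and grips with 20 to 120 N. Pads are 22 mm wide; open, the fingers measure 114 mm over their backs; the gripper's body (76 mm by 85 mm) begins 54 mm behind the grasp point. The pads swing forward as they close: fully open they stand 13 mm farther back than shut.
Start: joints at [-78.69, 7.471, 85.268, -0, 87.261, -4.893], TCP at [167.448, -576.165, 231.292] pointing down, gripper open.
Joint ranges: [-169.43, 169.43], [-51.17, 129.36], [1.28, 143.12], [-76.62, 256.62], [0, 156.53], [-152.29, 152.29]. Speed limits (degrees/s): [136.94, 136.94, 159.86, 180, 180, 180].

## Interface

Orientations are given as [roll, pitch, yaw] about the fixed x, y, z axes, in that order (R = Rz(yaw) Ry(pitch) Rx(roll)).
In Python, from bench import sense, snapshot, hand_in, grip_depth gives the robot as it stands. The module is installed in compiled form; this text tells all that it offers.
- The arm moves only by the tool apply_moves, never from a script. Its argument "series" is text: rows parted by semicolons, each of 5 numbers parted by spaces: the shift along the tool's x, y, z each as a share of 0.3 m, from -1 to 1, then the turn about the tool's z as a share of 2 rad, from -1 to 1, then the gripper's target within -1 to 1 (shut at 1, half-way at 0, fully open at -1). In form: tx ty tz twist gripper; .... A call has 1 to 5 rows; each row shifts and turns the commanded pose from where the row before left it, along the tool's axes as they then stand; what a row does not reach is not made up. A row lasts 1/12 s, in which the tool goes at most 41.7 mm and 7.16 degrees, less where a joint would pass 70% of its speed; a pose out of reach is approached as far as the arm can. A call with a number of a shift or a turn outside -1 to 1 is refused whole. A call with a gripper value outside its range is refused whole. The fingers move at their own pace and stop on an object; "squeeze" is the grip in N (left out, the last holds). Time passes only in rows, so rows that do not move let the fingers close. It gives the time, the measured TCP pose, the force, the opening and the grip force at its end, in the units of the state.
- sense(): the state, without advancing time (a new reading comes with each control period).
- snapshot(name): name is "scene" or "top"; returns a dict with "frame" (480x640x3 uint8, blue, green, red), "depth" (480x640 float32, mm along the optical axis (not along the pixel's ray), 0 where there is no reading), "intrinsics" (3x3 intrinsics, pixels), "dist" ([k1, k2, p1, p2, k3] as OpenCV has them; the pictures are not rectified), "extrinsics" (4x4, takes a point from camera to world coordinates). Camera axes: x right, y down, z forward; pixel columns grow to the right and rows downward; lengths in mm; the calibration is good to about 2 mm. A picture is of the moment at which its call begins.
- hand_in(): hands the job in; it is judged then, once.
The state is a dict: "time": time; "joint_pos": joint angles; "qd": joint speeds; "joint_efforts": joint torques, N m; "tool_pos": TCP position; "tcp_rot": TCP orientation; "ft_force": force on the tool from outside, world axes, zero at the start; "wrist_torque": the same for the moment, N m; "finger_gap": finger opening in mm; "grip_force": force on a finger pad.
Only numpy, scipy, OpenCV 4.12 (cv2) and the standard library are available. Lean on these libraries where they do the work, as an engineer would, in place of code of your own. Each camera call takes 0.05 s, during which the arm holds its last target. There are 200 camera calls.

## Working session

There is one attempt and no reset: what is moved stays moved. The work goes in short steps, Python scripts to look and compute and a tool call to move; the robot and the scene stay as the last step left them, time stands still between calls to the robot, and variables do not carry over. Pictures are saved under pics/ and viewed, at most 10 in all, crops included, and the job is handed in when it is done.

Besides the shell and the picture viewer there is one more tool, called after "Request:" as name(argument=value, ...) on one line, values as JSON. apply_moves: Moves the arm, as the interface text tells. Its arguments: {"type":"object","properties":{"series":{"type":"string"},"squeeze":{"type":"number"}},"required":["series"]}

```bash
mkdir -p pics; cat > h.py <<'E'
import numpy as np, cv2, pickle
from bench import sense, snapshot, hand_in, grip_depth
def snap(n,f):
    s=snapshot(n); cv2.imwrite('pics/%s.png'%f,s['frame']); pickle.dump(s,open(f+'.pkl','wb')); return s
def load(f): return pickle.load(open(f+'.pkl','rb'))
def ray(s,uv):
    p=cv2.undistortPoints(np.array([uv],float).reshape(-1,1,2),s['intrinsics'],np.array(s['dist'],float)).reshape(-1,2)
    return np.c_[p,np.ones(len(p))]
def at_z(s,uv,z):
    T=np.array(s['extrinsics']); d=ray(s,uv)@T[:3,:3].T; o=T[:3,3]
    return o+d*((z-o[2])/d[:,2])[:,None]
def cloud(s):
    v,u=np.mgrid[0:480,0:640]; uv=np.c_[u.ravel(),v.ravel()].astype(float)
    P=ray(s,uv)*s['depth'].ravel()[:,None]; T=np.array(s['extrinsics'])
    return (P@T[:3,:3].T+T[:3,3]).reshape(480,640,3)
E
python3 -c "
from h import *
for n in ('scene','top'):
    s=snap(n,n+'1'); print(np.round(s['extrinsics'],3))
print(grip_depth,sense())"
```

```text
[[ 8.28000e-01  4.12000e-01 -3.80000e-01  8.52166e+02]
 [ 5.60000e-01 -5.83000e-01  5.88000e-01 -4.56954e+02]
 [ 2.00000e-02 -7.00000e-01 -7.14000e-01  6.27618e+02]
 [ 0.00000e+00  0.00000e+00  0.00000e+00  1.00000e+00]]
[[-1.20000e-02 -9.88000e-01  1.56000e-01  4.35100e+02]
 [-1.00000e+00  8.00000e-03 -2.40000e-02 -6.94100e+00]
 [ 2.20000e-02 -1.56000e-01 -9.88000e-01  7.84022e+02]
 [ 0.00000e+00  0.00000e+00  0.00000e+00  1.00000e+00]]
18.700000000000003 {'time': 0.1, 'joint_pos': array([-7.86911397e+01,  7.51365691e+00,  8.53212621e+01, -9.06250829e-04,
        8.72599749e+01, -4.89159536e+00]), 'qd': array([-0.04708199, -0.09802463, -0.2236756 ,  0.01792386,  0.07563996,
       -0.01048723]), 'joint_efforts': array([ 9.65095933e-04, -5.70953214e+01, -5.01941299e+01, -3.61366574e-04,
        8.18056025e-03, -2.22783029e-05]), 'tool_pos': array([ 167.33660267, -575.69959881,  230.33636701]), 'tcp_rot': array([-1.79905375e+02, -7.18982767e-03,  1.62004938e+01]), 'ft_force': array([-0.21178999, -0.44016043, -0.158303  ]), 'wrist_torque': array([-0.03247437,  0.00988146, -0.00084624]), 'grip_force': 0.0, 'finger_gap': 85.762723731181}
```

View pics/scene1.png

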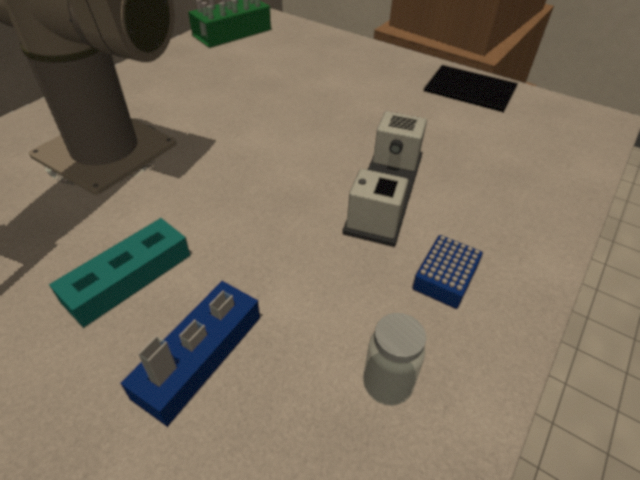

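View pics/top1.png

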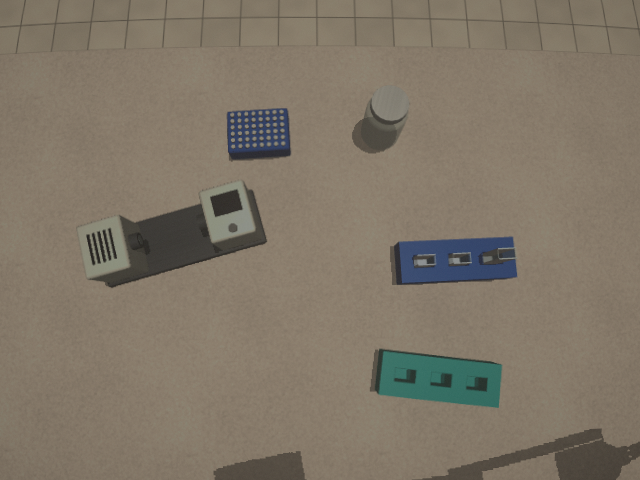

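Scene: the blue rack runs (125,385)-(260,300). The tall cuvette stands at its near end, at (158,360), with the short ones at (193,335) and (222,305). Top: blue rack (397..516, 238..283), tall cuvette top at about (505,254). The photometer has its lamp (slots) at (105,247) and detector (display) at (228,212). The turquoise rack at (440,378) and the blue tip box (259,133) are look-alikes. I'll confirm in a crop and measure.

```bash
python3 - <<'E'
from h import *
s=load('top1'); f=s['frame']
a=cv2.resize(f[220:300,385:530],None,fx=5.5,fy=5.5,interpolation=2)[:, :797]
b=cv2.resize(f[175:295,70:275],None,fx=3.2,fy=3.2,interpolation=2)[:,:]
b=b[:155*2]; c=np.zeros((600,800,3),np.uint8); 
b=cv2.resize(f[175:295,70:275],None,fx=1.3,fy=1.3,interpolation=2)
c[:a.shape[0],:a.shape[1]]=a; c[440:440+b.shape[0],:b.shape[1]]=b
g=load('scene1')['frame'][280:425,115:270]; g=cv2.resize(g,(171,160)); c[440:,400:571]=g
cv2.imwrite('pics/crop1.png',c)
def rect(m,s):
  out=[]
  for n in ('x',): pass
  return cv2.minAreaRect(m.astype(np.float32))
# rack: points, blue, z~48
for nm in ('top','scene'):
  s=load(nm+'1'); P=cloud(s); hsv=cv2.cvtColor(s['frame'],cv2.COLOR_BGR2HSV)
  v,u=np.mgrid[0:480,0:640]
  box=((u>385)&(u<530)&(v>225)&(v<295)) if nm=='top' else ((u>115)&(u<270)&(v>275)&(v<425))
  ok=box&(s['depth']>0)
  blue=ok&(hsv[...,0]>105)&(hsv[...,0]<130)&(hsv[...,1]>130)
  z=P[...,2]; m=blue&(abs(z-48)<7)
  print(nm,'rack',m.sum(),np.median(z[m]),rect(P[m][:,:2],s))
  t=ok&(z>70)
  print(' tall',t.sum(),np.percentile(z[t],[50,98]),rect(P[t][:,:2],s), rect(P[ok&(z>98)][:,:2],s))
  box=((u>70)&(u<275)&(v>175)&(v<295)) if nm=='top' else ((u>340)&(u<430)&(v>105)&(v<245))
  m=box&(abs(z-100)<8)
  n,l,st,ce=cv2.connectedComponentsWithStats(m.astype(np.uint8))
  for i in range(1,n):
    if st[i,4]>150: print(' housing',st[i],np.median(z[l==i]),rect(P[l==i][:,:2],s))
  sil=box&(z>5)&(s['depth']>0)
  print(' photometer all',rect(P[sil][:,:2],s))
E
```

```text
top rack 47 47.372313337341666 ((518.202880859375, -290.75640869140625), (60.15193176269531, 100.85376739501953), 7.01963472366333)
 tall 317 [ 93.68799187 108.68153006] ((515.79833984375, -253.6187744140625), (18.356788635253906, 145.9409637451172), 2.309490203857422) ((518.0053100585938, -310.00970458984375), (18.27145767211914, 32.30356979370117), 2.836134910583496)
 housing [ 199  179   57   65 2557] 99.7026589508339 ((591.70166015625, 131.43576049804688), (90.07820892333984, 75.4630126953125), 15.687360763549805)
 housing [  76  215   56   65 2573] 99.37761607261427 ((535.360595703125, 328.01715087890625), (90.56656646728516, 76.61968994140625), 14.984539985656738)
 photometer all ((564.1161499023438, 229.791259765625), (101.63666534423828, 287.8863220214844), 15.982725143432617)
scene rack 4524 47.6594007580419 ((520.927490234375, -251.47486877441406), (69.94584655761719, 198.3035125732422), 1.8096959590911865)
 tall 833 [ 95.47644892 109.08430814] ((521.437744140625, -310.63580322265625), (20.7137393951416, 31.811431884765625), 1.3109464645385742) ((521.6910400390625, -310.29052734375), (31.06412124633789, 20.048078536987305), 88.72425079345703)
 housing [ 377  111   50   30 1019] 98.49398670800667 ((537.9417114257812, 327.5725402832031), (89.52644348144531, 77.00953674316406), 15.607748031616211)
 housing [ 349  169   59   39 1535] 98.73012662945371 ((594.3583374023438, 131.63150024414062), (90.23758697509766, 78.10958862304688), 15.23568058013916)
 photometer all ((566.5150146484375, 227.95046997070312), (100.28624725341797, 288.55377197265625), 15.90921401977539)
```

View pics/crop1.png

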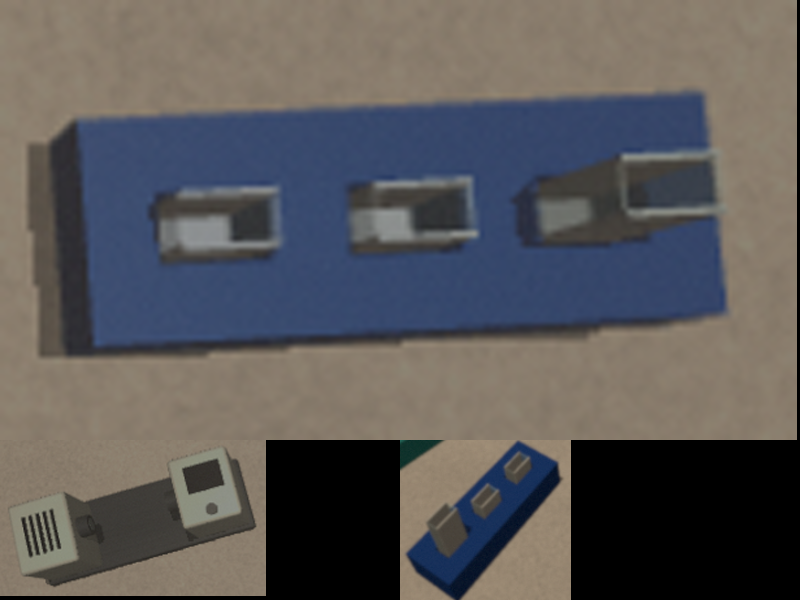

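The crop confirms it. The tall cuvette is at crop (670,185), i.e. top image (507,254), the only one standing well above the blue rack; the short ones are at (430,210) and (220,220).

- **Tall cuvette:** centre about (520,-310), top z 108, yaw about 2°.
- **Mid-beam:** about (565,229.7), yaw 16°.
- **Size checks:** rack 70x198, housings 90x75, so they hold.
- **Tool yaw:** 92 at the rack, 106 at the photometer.

First I turn the tool, then translate above the cuvette.

Request:
apply_moves(series="0 0 0 -0.0625 -1;0 0 0 -0.0625 -1;0 0 0 -0.0625 -1;0 0 0 -0.0625 -1;0 0 0 -0.0625 -1", squeeze=30)

```text
time: 0.52
tool_pos: [167.4, -575.8, 230.6]
tcp_rot: [-179.9, -0.0, 52.4]
ft_force: [1.4, 0.8, -1.1]
finger_gap: 85.0
grip_force: 0.0
```

Request:
apply_moves(series="0 0 0 -0.0625 -1;0 0 0 -0.0625 -1;0 0 0 -0.0625 -1;0 0 0 -0.0625 -1;0 0 0 -0.0625 -1")

```text
time: 0.93
tool_pos: [167.4, -575.8, 230.7]
tcp_rot: [-180.0, -0.1, 88.2]
ft_force: [0.5, -0.1, -0.4]
finger_gap: 85.2
grip_force: 0.0
```

Request:
apply_moves(series="0 0 0 -0.0365 -1;0.07 0.1 0 0 -1;0.07 0.1 0 0 -1;0.07 0.1 0 0 -1;0.07 0.1 0 0 -1")

```text
time: 1.35
tool_pos: [285.1, -486.8, 230.7]
tcp_rot: [-180.0, -0.1, 92.0]
ft_force: [0.2, 0.1, -0.1]
finger_gap: 85.3
grip_force: 0.0
```

Request:
apply_moves(series="0.07 0.1 0 0 -1;0.07 0.1 0 0 -1;0.07 0.1 0 0 -1;0.07 0.1 0 0 -1;0 0 0 0 -1")

```text
time: 1.77
tool_pos: [405.8, -395.5, 230.8]
tcp_rot: [179.9, -0.1, 92.3]
ft_force: [0.3, -0.2, -0.5]
finger_gap: 85.4
grip_force: 0.0
```

Request:
apply_moves(series="0.0675 0.0975 0 0 -1;0.0675 0.0975 0 0 -1;0.0675 0.0975 0 0 -1;0.0675 0.0975 0 0 -1;0 0 0 0 -1")

```text
time: 2.18
tool_pos: [519.2, -310.7, 230.6]
tcp_rot: [179.9, -0.1, 92.3]
ft_force: [0.6, -0.4, -0.7]
finger_gap: 85.4
grip_force: 0.0
```

Request:
apply_moves(series="0 0 0.1 0 -1;0 0 0.1 0 -1;0 0 0 0 -1")

```text
time: 2.43
tool_pos: [512.1, -312.6, 163.9]
tcp_rot: [-179.5, -0.4, 92.0]
ft_force: [-1.7, -0.2, -2.4]
finger_gap: 85.8
grip_force: 0.0
```

```bash
python3 - <<'E'
from h import *
a=snap('scene','s2');b=snap('top','t2')
A=cv2.resize(a['frame'][230:430,60:310],(500,400),interpolation=2)
B=cv2.resize(b['frame'][200:320,380:540],(300,225),interpolation=2)
c=np.zeros((400,800,3),np.uint8);c[:,:500]=A;c[:225,500:]=B
cv2.imwrite('pics/c2.png',c); print(sense()['tool_pos'],sense()['tcp_rot'])
E
```

```text
[ 514.06879545 -314.3768682   169.8768627 ] [-1.79805949e+02 -1.44791664e-01  9.19863057e+01]
```

View pics/c2.png

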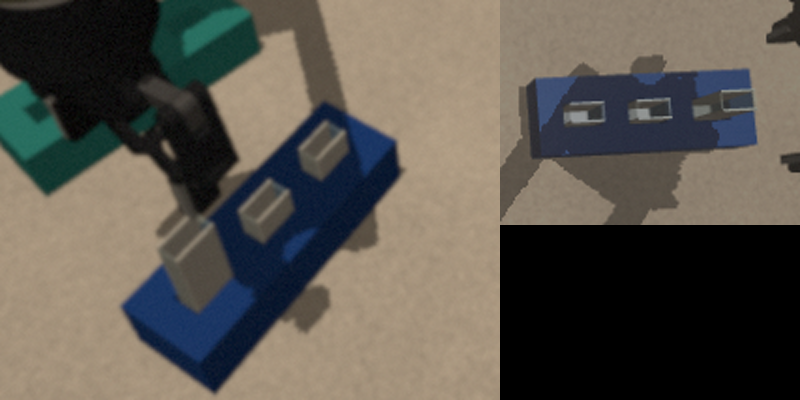

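```bash
python3 - <<'E'
from h import *
for n in ('s2','t2'):
    s=load(n);T=np.linalg.inv(s['extrinsics']);r=cv2.Rodrigues(T[:3,:3])[0]
    p=np.array([[514,-314,170],[471,-314,183],[557,-314,183],[520,-310,108]],float)
    print(n,cv2.projectPoints(p,r,T[:3,3],s['intrinsics'],np.array(s['dist'],float))[0].reshape(-1,2).round())
s=sense();print(s['tool_pos'],s['joint_pos'],s['qd'].round(2))
E
```

```text
s2 [[132. 318.]
 [104. 293.]
 [157. 330.]
 [151. 347.]]
t2 [[528. 250.]
 [535. 280.]
 [530. 219.]
 [507. 252.]]
[ 514.06879545 -314.3768682   169.8768627 ] [-3.63178754e+01  1.01148328e+01  8.88187336e+01 -6.73492543e-03
  8.13084582e+01 -3.83033946e+01] [-0.21 -2.02 -3.38 -0.08  0.2   0.08]
```

Request:
apply_moves(series="0 0 0 0 -1;0 0 0 0 -1")

```text
time: 2.7
tool_pos: [516.3, -315.9, 173.9]
tcp_rot: [179.8, 0.1, 92.0]
ft_force: [1.1, -0.2, 0.2]
finger_gap: 85.6
grip_force: 0.0
```

Request:
apply_moves(series="0 0 0 0 -1;0 0 0 0 -1;0 0 0 0 -1;0 0 0 0 -1;0 0 0 0 -1")

```text
time: 3.12
tool_pos: [515.6, -314.9, 171.5]
tcp_rot: [180.0, 0.0, 92.0]
ft_force: [0.7, 0.6, -0.6]
finger_gap: 85.2
grip_force: 0.0
```

Request:
apply_moves(series="0 0 0 0 -1;0 0 0 0 -1;0 0 0 0 -1")

```text
time: 3.37
tool_pos: [515.5, -314.8, 171.2]
tcp_rot: [-180.0, -0.0, 92.0]
ft_force: [-0.4, -1.2, -0.5]
finger_gap: 85.4
grip_force: 0.0
```

Request:
apply_moves(series="0.0145 0.015 0 0 -1;0 0 0.05 0 -1;0 0 0.05 0 -1;0 0 0.05 0 -1;0 0 0.05 0 -1")

```text
time: 3.78
tool_pos: [520.3, -309.9, 110.8]
tcp_rot: [180.0, 0.0, 92.0]
ft_force: [-0.5, 1.0, -0.5]
finger_gap: 85.7
grip_force: 0.0
```

Request:
apply_moves(series="0 0 0.05 0 -1;0 0 0.05 0 -1;0 0 0.035 0 -1;0 0 0 0 -1;0 0 0 0 -1")

```text
time: 4.2
tool_pos: [519.6, -309.8, 70.3]
tcp_rot: [-179.9, -0.1, 92.0]
ft_force: [1.0, 0.7, 0.5]
finger_gap: 85.7
grip_force: 0.0
```

Request:
apply_moves(series="0 0 0 0 -1;0 0 0 0 -1;0 0 0 0 -1;0 0 0 0 -1;0 0 0 0 -1")

```text
time: 4.62
tool_pos: [520.2, -310.6, 71.4]
tcp_rot: [180.0, 0.0, 92.0]
ft_force: [-0.2, -0.7, -0.1]
finger_gap: 85.3
grip_force: 0.0
```

```bash
python3 - <<'E'
from h import *
a=snap('scene','s3');b=snap('top','t3')
A=cv2.resize(a['frame'][280:430,60:260],(480,360),interpolation=2)
B=cv2.resize(b['frame'][200:320,440:560],(320,320),interpolation=2)
c=np.zeros((360,800,3),np.uint8);c[:,:480]=A;c[:320,480:]=B
cv2.imwrite('pics/c3.png',c); print(sense()['tool_pos'],sense()['tcp_rot'])
E
```

```text
[ 519.98135347 -310.41093298   71.07390792] [1.79980072e+02 1.35263320e-02 9.20033078e+01]
```

View pics/c3.png

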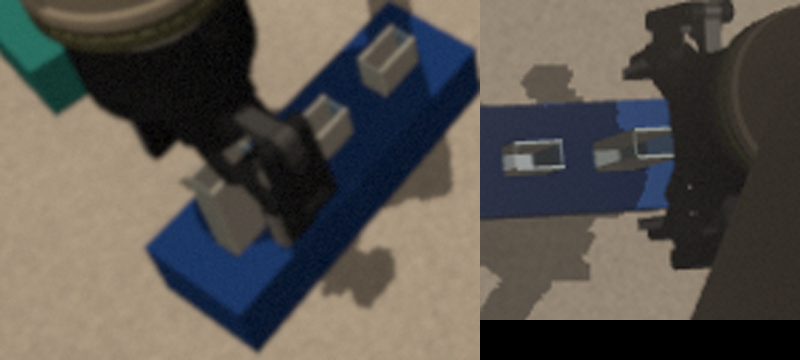

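The fingers straddle the tall cuvette along its x, at crop (230,215), with the right finger at (300,180). Closing.

Request:
apply_moves(series="0 0 0 0 0;0 0 0 0 0.3;0 0 0 0 0.5;0 0 0 0 0.6;0 0 0 0 0.7", squeeze=30)

```text
time: 5.13
tool_pos: [519.8, -310.3, 70.7]
tcp_rot: [-180.0, -0.0, 92.0]
ft_force: [0.3, 0.5, -0.1]
finger_gap: 25.8
grip_force: 0.0
```

Request:
apply_moves(series="0 0 0 0 0.8;0 0 0 0 0.9;0 0 0 0 1;0 0 0 0 1;0 0 0 0 1")

```text
time: 5.55
tool_pos: [519.8, -310.3, 70.7]
tcp_rot: [-180.0, -0.0, 92.0]
ft_force: [0.0, -0.0, -0.3]
finger_gap: 17.9
grip_force: 34.9
```

Request:
apply_moves(series="0 0 0 0 1;0 0 0 0 1;0 0 0 0 1;0 0 0 0 1;0 0 0 0 1")

```text
time: 5.97
tool_pos: [519.9, -310.3, 70.8]
tcp_rot: [180.0, 0.0, 92.0]
ft_force: [-1.0, 0.3, -1.1]
finger_gap: 17.5
grip_force: 34.9
```

Request:
apply_moves(series="0 0 -0.02 0 1;0 0 -0.03 0 1;0 0 -0.04 0 1;0 0 -0.04 0 1;0 0 -0.04 0 1")

```text
time: 6.38
tool_pos: [520.2, -310.7, 124.0]
tcp_rot: [179.9, 0.1, 92.0]
ft_force: [0.5, 0.0, -0.2]
finger_gap: 17.4
grip_force: 34.9
```

Request:
apply_moves(series="0 0 -0.05 0 1;0 0 -0.05 0 1;0 0 -0.05 0 1;0 0 -0.05 0 1;0 0 -0.05 0 1")

```text
time: 6.8
tool_pos: [520.0, -310.5, 199.3]
tcp_rot: [179.9, 0.1, 92.0]
ft_force: [-0.6, -1.0, -0.4]
finger_gap: 17.7
grip_force: 34.9
```

Request:
apply_moves(series="0 0 0 0 1;0 0 0 0 1;0 0 0 0 1;0 0 0 0 1;0 0 0 0 1")

```text
time: 7.22
tool_pos: [519.2, -309.9, 195.4]
tcp_rot: [-179.9, -0.1, 92.0]
ft_force: [0.4, -0.2, -0.0]
finger_gap: 17.5
grip_force: 35.0
```

```bash
python3 - <<'E'
from h import *
a=snap('scene','s4');b=snap('top','t4');print(sense()['tool_pos'],sense()['tcp_rot'])
A=cv2.resize(a['frame'][180:420,60:380],(640,480),interpolation=2)
cv2.imwrite('pics/c4.png',A)
E
```

```text
[ 519.42574865 -310.00695961  195.75424319] [-1.79923647e+02 -6.08857896e-02  9.20024384e+01]
```

View pics/c4.png

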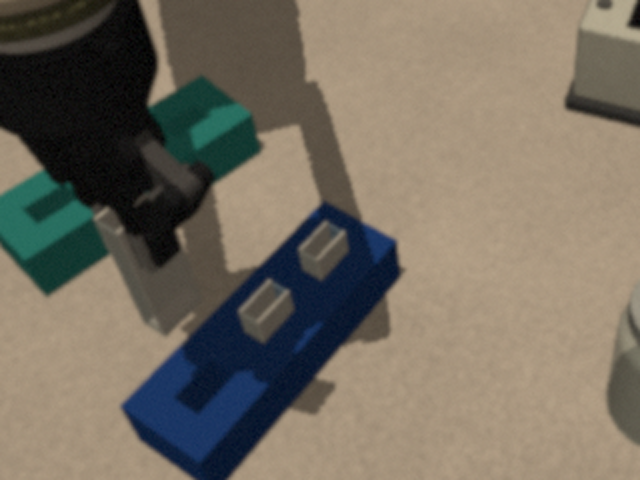

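It is held; the well at crop (200,390) is empty. Turning 14° and carrying it at height to the photometer.

Request:
apply_moves(series="0 0 0 -0.061 1;0 0 0 -0.061 1;0.03 0.011 0 0 1;0.06 0.023 0 0 1;0.094 0.0356 0 0 1")

```text
time: 7.73
tool_pos: [524.3, -252.1, 196.3]
tcp_rot: [-180.0, 0.0, 105.6]
ft_force: [0.2, 0.7, -0.3]
finger_gap: 17.6
grip_force: 34.9
```

Request:
apply_moves(series="0.094 0.0356 0 0 1;0.094 0.0356 0 0 1;0.094 0.0356 0 0 1;0.094 0.0356 0 0 1;0.094 0.0356 0 0 1")

```text
time: 8.15
tool_pos: [536.8, -99.1, 196.6]
tcp_rot: [-180.0, -0.0, 105.7]
ft_force: [0.2, 0.1, -0.7]
finger_gap: 17.2
grip_force: 34.9
```

Request:
apply_moves(series="0.094 0.0356 0 0 1;0.094 0.0356 0 0 1;0.094 0.0356 0 0 1;0.094 0.0356 0 0 1;0.094 0.0356 0 0 1")

```text
time: 8.57
tool_pos: [549.2, 51.1, 196.6]
tcp_rot: [-180.0, -0.0, 105.7]
ft_force: [-0.0, -0.3, -1.8]
finger_gap: 17.4
grip_force: 34.9
```

Request:
apply_moves(series="0.094 0.0356 0 0 1;0.094 0.0356 0 0 1;0.094 0.0356 0 0 1;0.094 0.0356 0 0 1;0.06 0.023 0 0 1")

```text
time: 8.98
tool_pos: [560.6, 191.8, 196.5]
tcp_rot: [-180.0, -0.1, 105.8]
ft_force: [0.2, -0.3, -0.3]
finger_gap: 17.9
grip_force: 34.9
```

Request:
apply_moves(series="0.03 0.011 0 0 1;0 0 0 0 1;0 0 0 0 1;0 0 0 0 1;0 0 0 0 1")

```text
time: 9.4
tool_pos: [562.1, 196.6, 196.7]
tcp_rot: [-180.0, 0.0, 105.9]
ft_force: [-0.7, 0.4, -0.8]
finger_gap: 17.8
grip_force: 34.9
```

Request:
apply_moves(series="0 0 0 0 1;0 0 0 0 1;0 0 0 0 1;0 0 0 0 1;0 0 0 0 1")

```text
time: 9.82
tool_pos: [562.2, 197.8, 196.8]
tcp_rot: [180.0, 0.0, 106.0]
ft_force: [0.1, -0.1, -0.2]
finger_gap: 17.7
grip_force: 34.9
```

Request:
apply_moves(series="0.05 0.019 0 0 1;0.05 0.019 0 0 1;0 0 0 0 1;0 0 0 0 1;0 0 0 0 1")

```text
time: 10.23
tool_pos: [564.7, 230.1, 196.6]
tcp_rot: [-180.0, 0.0, 106.0]
ft_force: [0.2, -0.6, -0.6]
finger_gap: 17.9
grip_force: 34.9
```

Request:
apply_moves(series="0 0 0 0 1;0 0 0 0 1;0 0 0 0 1;0 0 0 0 1;0 0 0 0 1")

```text
time: 10.65
tool_pos: [564.9, 229.7, 196.8]
tcp_rot: [180.0, 0.0, 106.0]
ft_force: [-0.3, 0.1, -0.7]
finger_gap: 17.4
grip_force: 34.9
```

```bash
python3 - <<'E'
from h import *
a=snap('scene','s5');b=snap('top','t5');print(sense()['tool_pos'],sense()['tcp_rot'])
A=cv2.resize(a['frame'][60:260,310:470],(400,500),interpolation=2)
B=cv2.resize(b['frame'][160:310,60:280],(396,270),interpolation=2)
c=np.zeros((500,800,3),np.uint8);c[:,:400]=A;c[:270,400:796]=B
cv2.imwrite('pics/c5.png',c)
E
```

```text
[564.84368016 229.77215531 196.83377541] [1.79998189e+02 2.13476417e-03 1.05971015e+02]
```

View pics/c5.png

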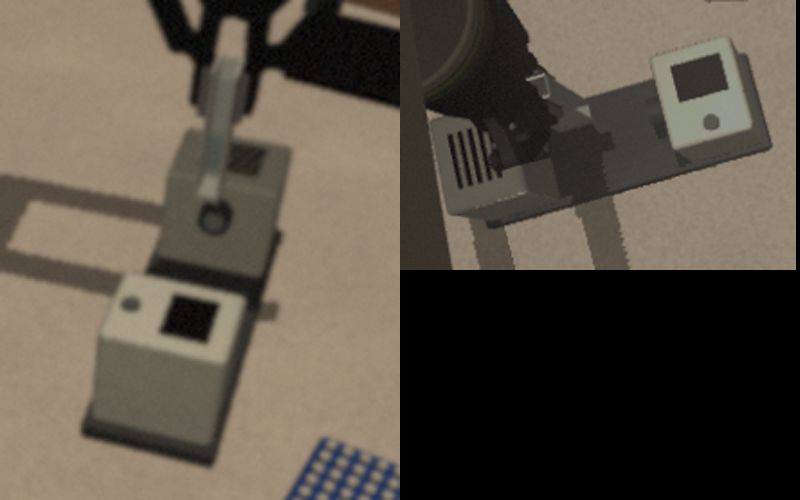

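The cuvette (crop (218,130), foot at (210,195)) hangs upright over the gap, in line with the lamp lens at (213,217). Lowering 86 mm.

Request:
apply_moves(series="0 0 0.03 0 1;0 0 0.04 0 1;0 0 0.04 0 1;0 0 0.04 0 1;0 0 0.04 0 1")

```text
time: 11.17
tool_pos: [564.1, 229.7, 137.5]
tcp_rot: [-179.9, 0.0, 106.0]
ft_force: [-0.3, -0.5, -0.7]
finger_gap: 17.5
grip_force: 34.9
```

Request:
apply_moves(series="0 0 0.04 0 1;0 0 0.03 0 1;0 0 0.02 0 1;0 0 0.007 0 1;0 0 0 0 1")

```text
time: 11.58
tool_pos: [564.5, 229.8, 110.0]
tcp_rot: [-179.9, 0.0, 106.0]
ft_force: [0.3, 0.2, -0.5]
finger_gap: 17.5
grip_force: 34.9
```

Request:
apply_moves(series="0 0 0 0 1;0 0 0 0 1;0 0 0 0 1;0 0 0 0 1;0 0 0 0 1")

```text
time: 12.0
tool_pos: [565.1, 230.0, 111.2]
tcp_rot: [180.0, -0.0, 106.0]
ft_force: [0.3, -0.9, 0.0]
finger_gap: 17.7
grip_force: 34.9
```

Request:
apply_moves(series="0 0 0 0 1;0 0 0 0 1;0 0 0 0 1;0 0 0 0 1;0 0 0 0 1")

```text
time: 12.42
tool_pos: [564.8, 230.0, 110.7]
tcp_rot: [-180.0, -0.0, 106.0]
ft_force: [1.1, -0.8, -0.9]
finger_gap: 17.4
grip_force: 34.9
```

```bash
python3 - <<'E'
from h import *
a=snap('scene','s6');b=snap('top','t6');s=sense();print(s['tool_pos'],s['tcp_rot'],s['qd'].round(2))
A=cv2.resize(a['frame'][90:250,330:440],(550,800)[:2],interpolation=2)
A=cv2.resize(a['frame'][90:250,330:440],(400,582),interpolation=2)
B=cv2.resize(b['frame'][160:310,60:280],(396,270),interpolation=2)
c=np.zeros((582,800,3),np.uint8);c[:,:400]=A;c[:270,400:796]=B
cv2.imwrite('pics/c6.png',c)
P=cloud(a); o=np.array([564.8,229.7,73]);y=np.radians(16);R=np.array([[np.cos(y),np.sin(y),0],[-np.sin(y),np.cos(y),0],[0,0,1]])
Q=(P-o)@R.T
z0=np.median(P[100:250,340:430][abs(P[100:250,340:430,2]-99)<5][:,2]);print('ztop',z0)
v,u=np.mgrid[0:480,0:640]
m=(abs(Q[...,0])<40)&(abs(Q[...,1])<22)&(Q[...,2]>-50)&(Q[...,2]<15)
for lo in range(-40,15,6):
    k=m&(Q[...,2]>=lo)&(Q[...,2]<lo+6)
    if k.sum()>3: print(lo,k.sum(),Q[k].min(0).round(1),Q[k].max(0).round(1),np.median(Q[k],0).round(1))
E
```

```text
[564.80297149 229.95756328 110.6743748 ] [-1.79998557e+02 -7.11343255e-04  1.05985827e+02] [-0.03  0.01  0.03  0.05 -0.06  0.14]
ztop 98.80373112946603
-22 6 [  1.6 -12.4 -21.8] [  9.1  11.4 -16.1] [  8.9  -3.3 -19.5]
-16 25 [ -8.3 -17.7 -15.7] [  9.   14.7 -10. ] [  1.8 -15.5 -12.3]
-10 29 [ -9.  -17.4  -9.7] [ 9.  10.5 -4.2] [  1.2 -14.9  -6.7]
-4 29 [ -7.8 -18.5  -3.8] [ 8.8 10.3  1.9] [  0.5 -15.   -0.7]
2 27 [ -8.3 -17.4   2.2] [ 9.1 14.9  8. ] [  3.3 -15.1   5.1]
8 30 [ -9.  -18.8   8.7] [ 9.   6.2 13.8] [  0.8 -15.3  10.8]
14 5 [ -7.9 -16.2  14.1] [  8.8 -11.8  14.8] [  4.1 -14.6  14.5]
```

View pics/c6.png

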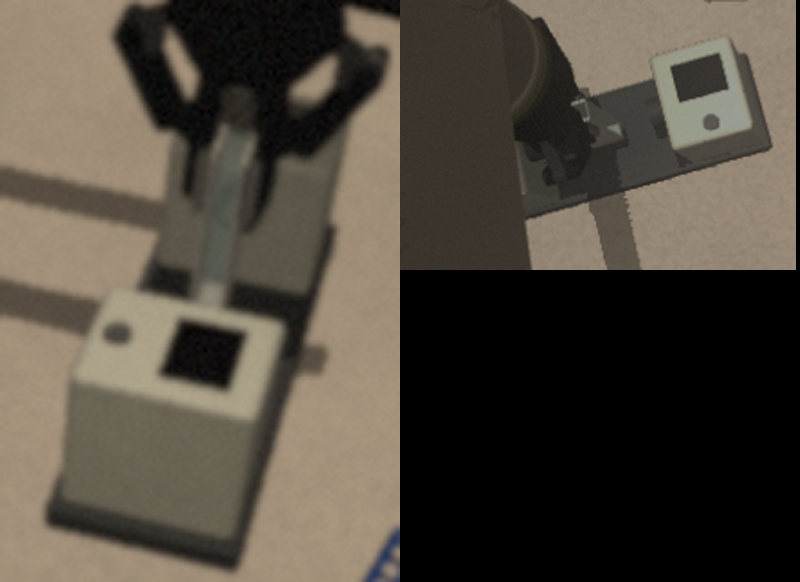

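The cuvette measures x ±9 and its window is at y −15 in the beam frame, upright and midway. The scene camera, which agrees with the robot, puts the beam about 1.2 mm farther along x, so I'll nudge it, settle and hand in.

Request:
apply_moves(series="0 0.0035 0 0 1;0 0 0 0 1;0 0 0 0 1;0 0 0 0 1;0 0 0 0 1")

```text
time: 12.93
tool_pos: [565.8, 230.2, 110.7]
tcp_rot: [-180.0, 0.0, 106.0]
ft_force: [0.2, 1.7, -0.2]
finger_gap: 17.6
grip_force: 34.9
```

Request:
apply_moves(series="0 0 0 0 1;0 0 0 0 1;0 0 0 0 1;0 0 0 0 1;0 0 0 0 1")

```text
time: 13.35
tool_pos: [565.8, 230.2, 110.7]
tcp_rot: [180.0, -0.0, 106.0]
ft_force: [0.6, 1.2, -0.7]
finger_gap: 17.2
grip_force: 34.9
```

Request:
apply_moves(series="0 0 0 0 1;0 0 0 0 1;0 0 0 0 1;0 0 0 0 1;0 0 0 0 1")

```text
time: 13.77
tool_pos: [565.8, 230.2, 110.7]
tcp_rot: [180.0, 0.0, 106.0]
ft_force: [-0.5, -0.4, -0.6]
finger_gap: 17.9
grip_force: 34.9
```

```bash
python3 -c "
from h import *
print(sense()['tool_pos'],sense()['grip_force']);print(hand_in())"
```

```text
[565.8487319  230.22311629 110.72338012] 34.89124059677124
the job is handed in; nothing more can be done
None
```

The job is handed in at about 14 s, but `hand_in()` returned no verdict: the tall cuvette is held by its frosted faces, upright and still in the photometer gap, within about 2 mm of the beam sideways and with its centre about 25 mm above it.

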